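# Shield the sensor and hold the cam stage at its top

### The job

Take the metal shield can from its sloping rest, turn it mouth down and set it over the sensor post of the cam lift stage so that its rim sits flat on the plate, and let go of it. Then swing the stage's cam lever up to the point of highest lift, where the lever stands straight up, and keep holding it there: the lever springs back if released, so finish with the gripper still holding the lever. Leave the other things on the bench where they are.

Things in the scene. Friction and masses are not known exactly. Their poses are not given: they have to be found in the camera images.
- can: loose plain aluminium can, a round cup open at one end: outer diameter 56, length 80, wall and closed end 3 thick, about 110 g. Origin at the centre of the outside of its closed end; z runs along the can from the closed end to the mouth. Starts lying in the rest, mouth about 25 degrees below level, the middle of the can about 75 above the bench.
- can_mouth (a point): centre of the can's open mouth, 80 from the closed end, on the rim plane; axes as the can's
- rest: fixed aluminium rest: two rods 32 apart, sloping down 25 degrees along its x, carry the can from below; a small stop stands before the mouth's lower edge. Under the can it is at most 40 wide down to its base plate (130 x 70, 8 thick); nothing stands beside the can. Origin on the bench at the middle of the base, under the can's middle; x is level, towards the mouth, roughly away from the robot.
- fixture: fixed cam lift stage of aluminium, base 130 (x) x 150 (y), 8 thick. Origin on the bench at the middle of the base, under the sensor post; z up, x points roughly away from the robot. Cheeks and four rods under the plate; the lever is at its -y side.
- stage_top (a point): centre of the top face of the lift plate (110 x 110, edges along the fixture's x and y), 65 above the bench when down and 10.5 higher at the crest of the cam. The sensor post stands here: upright, black, diameter 32, 54 high, with a tapered top. The point moves with the plate, z up.
- lever_knob (a point): centre of the knob on the end of the cam lever: a black cylinder, diameter 26, length 28 along the hinge axis (the fixture's y), so it can be pinched by its flat ends from above. Set across the end of a 12 thick steel lever, 110 from the hinge axis; at rest 68 above the bench and 103 from the hinge along the fixture's -x (nearer the robot). Moves with the lever.
- lever_axis (a point): point on the hinge axis of the cam lever, in the plane in which the lever swings: 95 to the -y side of the fixture's origin and 30 above the bench. The axis is level, along the fixture's y. Fixed to the fixture.
- cam_lever (a joint): angle of the cam lever in rad: 0 at rest (lever 20 degrees above level, pointing along the fixture's -x), growing as the lever swings up and over towards the fixture's +x; 1.222 with the lever straight up, where the cam lifts the plate highest; beyond that the plate sinks again; stop at 2.1. A spring pulls it back to 0 all the way, with about 2 to 3.5 N at the knob.
- heat_sink: bystander: loose finned aluminium heat sink 60 x 50 x 27, origin under its centre; to be left alone
- tape_roll: bystander: loose black tape roll, diameter 72, 18 high, origin under its centre; to be left alone
- screwdriver: bystander: loose screwdriver 170 long, lying along its x; to be left alone
- screw_jar: bystander: loose clear jar, diameter 52, 65 high, origin under its centre; to be left alone
- pocket_meter: bystander: loose hand-held meter 75 x 150 x 30, origin under its centre; to be left alone
- parts_tray: bystander: loose grey tray 120 x 90 x 30, origin under its centre; to be left alone
- mug: bystander: loose white mug, diameter 76, 90 high, origin under its centre; to be left alone
There are look-alikes about, which are no part of the job. What is shaped like the can but blue or pink is not meant.

How it is judged:
By the outcome, as a careful person would: the job done as asked, in the order asked, and still so for the second after the job is handed in, while the arm keeps its last pose, push and grip.
It also fails if it takes over 54 s, if anything falls off the work surface, if the arm or the gripper's body presses on something with over 40 N, if the wrist force passes 120 N, or if a joint passes its speed limit or range.

### The arm

A 6-joint arm with a two-finger parallel gripper is mounted at the origin on the work surface. World frame = base frame: x ahead of the robot, y to its left, z up, the work surface at z = 0. Lengths are in m, angles in rad, forces in N, time in s.
With the tool pointing down it reaches from about 0.375 to 0.9 m from the base axis. Payload 3.1 kg.
Tool frame: the origin (TCP) lies at the very end of the fingers, on their centre line; the grasp point (between the pads) lies 19 mm behind it; x points along the fingers, y is the direction in which the jaws open and shut, and the axes are right-handed (so a half turn about x gives the same grasp; the last joint's range is limited). The gripper opens to 85 mm and grips with 20 to 120 N. Pads are 22 mm wide; open, the fingers measure 114 mm over their backs; the gripper's body (76 mm by 85 mm) begins 54 mm behind the grasp point. The pads swing forward as they close: fully open they stand 13 mm farther back than shut.
Start: joints at [0.971, 0.527, 1.433, -0, 1.181, -0.178], TCP at [0.256, 0.57, 0.231] pointing down, gripper open.
Joint ranges: [-3.08, 3.08], [-0.75, 2.2], [0.22, 2.44], [-1.43, 4.57], [0, 2.65], [-2.85, 2.85]. Speed limits (rad/s): [2.79, 2.79, 3.14, 3.14, 3.14, 3.14].

### API

Orientations are given as a unit quaternion [x, y, z, w].
In Python, from station import sense, snapshot, camera_model, sign_off gives the robot as it stands.
- The arm moves only by the tool step_arm, never from a script. Its argument "increments" is one flat list of numbers, 5 for each row, row after row: the shift along the tool's x, y, z in units of 60 mm (1.0 is 60 mm), then the turn about the tool's x in units of 5 degrees (1.0 is 5 degrees), then the closure, from 0 (fully open) to 1 (shut). A call has exactly 5 rows; each row is the pose to reach, as a shift and turn from the pose measured when the call began, along the tool's axes at that moment; what a row does not reach only later rows make up. A row lasts 1/8 s, in which the tool goes at most 62.5 mm and 10.7 degrees, less where a joint would pass 70% of its speed; a pose out of reach is approached as far as the arm can. A call with a gripper value outside its range is refused whole. The fingers move at their own pace and stop on an object; "grip_force" is the grip in N (left out, the last holds). Time passes only in rows, so rows that repeat a pose let the fingers close, or fill a call up. It gives the time, the measured TCP pose, the force and the opening at its end, in the units of the state.
- sense(): the state, without advancing time (a new reading comes with each control period).
- snapshot(name): name is "scene" or "top" or "wrist"; returns the picture (420x560x3 uint8, blue, green, red); there is no depth.
- camera_model(name): a dict with "vertical_fov" (degrees; the focal length in pixels is half the picture's height over the tangent of half this angle, whatever the lens; pixels are square), "cx", "cy" (the principal point, pixels), "R" (3x3) and "t" (3): a world point X has camera coordinates R X + t. Camera axes: x right, y down, z forward; pixel columns grow to the right and rows downward; lengths in m; the calibration is good to about 2 mm. The wrist camera is an equidistant fisheye: a pixel r from the principal point sees the ray r / f radians off the axis. A picture is of the moment at which its call begins: read the wrist's pose just before it. camera_model takes no time and is no camera call; for the wrist camera it gives the pose at the moment of the call.
- sign_off(): hands the job in, once; it reports no verdict.
The state is a dict: "t": time; "q": joint angles; "qd": joint speeds; "tau": joint torques, N m; "tcp_pos": TCP position; "tool_rot": TCP orientation; "force": force on the tool from outside, world axes, zero at the start; "ft_torque": the same for the moment, N m; "finger_gap": opening from 0.0 (shut) to 1.0 (fully open).
Only numpy, scipy, OpenCV 4.12 (cv2) and the standard library are available. Lean on these libraries where they do the work, as an engineer would, in place of code of your own. Each camera call takes 0.05 s, during which the arm holds its last target. There are 200 camera calls.

## Working session

There is one attempt and no reset: what is moved stays moved. The work goes in short steps, Python scripts to look and compute and a tool call to move; the robot and the scene stay as the last step left them, time stands still between calls to the robot, and variables do not carry over. Pictures are saved under pics/ and viewed, about 8 in all and at most 12, crops included, and the job is handed in when it is done.

Besides the shell and the picture viewer there is one more tool, called after "Emit:" by a JSON object that holds its "op" and its "data", one argument or row to a line. step_arm: Moves the arm, as the interface text tells. Its arguments: {"type":"object","properties":{"increments":{"type":"array","items":{"type":"number"}},"grip_force":{"type":"number"}},"required":["increments"]}

```bash
ls; mkdir -p pics
cat > h.py <<'E'
import numpy as np,cv2
from station import *
from scipy.spatial.transform import Rotation as Ro
np.set_printoptions(precision=4,suppress=True)
def f_of(m): return 210/np.tan(np.radians(m['vertical_fov'])/2)
def ray(m,u,v,fish=False):
    f=f_of(m);d=np.array([u-m['cx'],v-m['cy']])/f
    if fish:
        r=np.hypot(*d);c=np.r_[d/r*np.sin(r),np.cos(r)] if r>0 else np.array([0,0,1.])
    else: c=np.r_[d,1]
    R=np.array(m['R']);t=np.array(m['t']);d=R.T@c
    return -R.T@t,d/np.linalg.norm(d)
def onz(m,u,v,z,fish=False):
    o,d=ray(m,u,v,fish);return o+d*(z-o[2])/d[2]
def proj(m,X,fish=False):
    c=np.array(m['R'])@X+np.array(m['t']);f=f_of(m)
    if fish:
        th=np.arctan2(np.hypot(c[0],c[1]),c[2]);k=th/np.hypot(c[0],c[1])
        return np.array([m['cx']+f*k*c[0],m['cy']+f*k*c[1]])
    return np.array([m['cx']+f*c[0]/c[2],m['cy']+f*c[1]/c[2]])
def tri(a,b):
    (o1,d1),(o2,d2)=a,b
    A=np.c_[d1,-d2];s=np.linalg.lstsq(A,o2-o1,rcond=None)[0]
    p,q=o1+d1*s[0],o2+d2*s[1];return (p+q)/2,np.linalg.norm(p-q)
E
python3 - <<'E'
from h import *
s=sense();print(s)
for n in('scene','top'):
    im=snapshot(n);cv2.imwrite(f'pics/{n}0.png',cv2.resize(im,(784,588),interpolation=cv2.INTER_CUBIC));cv2.imwrite(f'{n}0.png',im)
    m=camera_model(n);print(n,m['vertical_fov'],m['cx'],m['cy'],-np.array(m['R']).T@np.array(m['t']),np.array(m['R'])[2])
E
```

```text
pics
{'t': 0.0, 'q': array([ 0.9705,  0.5285,  1.4339, -0.    ,  1.1814, -0.1785]), 'qd': array([ 0.0003, -0.0008,  0.0004,  0.001 , -0.0012,  0.0001]), 'tau': array([ -0.0001, -44.2349, -17.8027,  -0.0002,   0.0084,  -0.    ]), 'tcp_pos': array([0.2554, 0.5696, 0.2303]), 'tool_rot': array([ 0.1473,  0.6917, -0.1487,  0.6912]), 'force': array([-0.0783, -0.7162,  0.8444]), 'ft_torque': array([-0.0515,  0.0081, -0.0326]), 'finger_gap': 0.9981296338990877}
scene 48.20527568750791 277.3147959727653 206.44451281015432 [1.4448 0.5534 0.9855] [-0.6639 -0.4041 -0.6292]
top 52.865133483123515 279.74129045333433 212.46834197603718 [0.2512 0.0099 1.1763] [ 0.2267 -0.0204 -0.9738]
```

View pics/scene0.png

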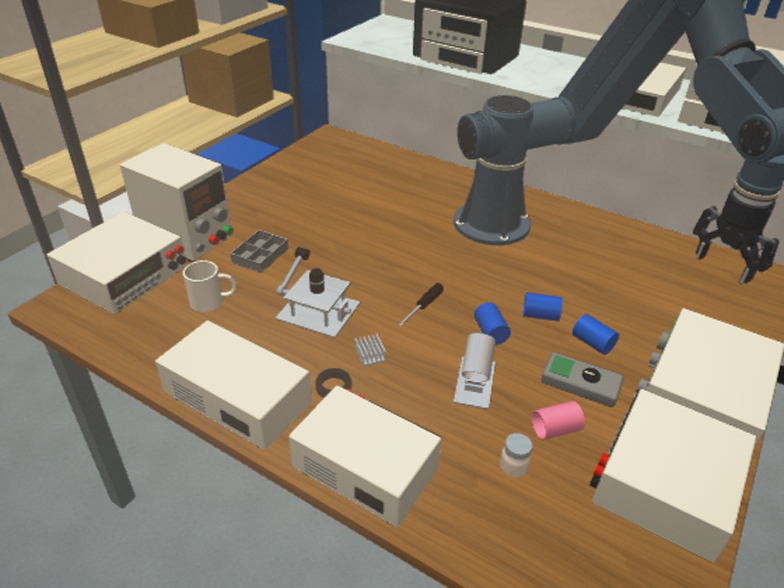

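View pics/top0.png

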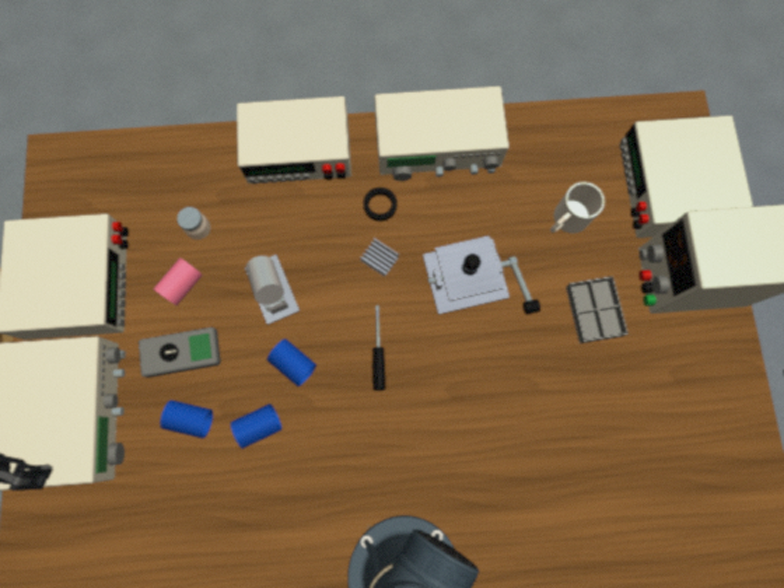

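I have two full views. The silver can in the rest is the only bare metal one: scene (478,358), top (265,282). The look-alikes are blue at top (292,362), (187,419) and (256,426), and pink at top (178,281). The next crops confirm this and localise the can and the fixture.

Run:
```python
from h import *
a=cv2.imread('top0.png');b=cv2.imread('scene0.png')
# top can crop, top fixture crop, scene can, scene fixture
def c(im,x,y,w,h,k): return cv2.resize(im[y:y+h,x:x+w],None,fx=k,fy=k,interpolation=cv2.INTER_CUBIC)
T=np.hstack([c(a,160,170,66,66,6)[:290*2][:396],c(a,295,162,66,66,6)])
cv2.imwrite('pics/cropT.png',np.vstack([np.hstack([c(a,170,178,50,54,5.5)[:297,:275],c(a,296,160,94,54,5.5)]),np.hstack([c(b,318,230,50,54,5.5),c(b,190,170,94,66,5.5)[:297]])]))
for n in('top','scene'):
    m=camera_model(n)
    for z in(0.,):
        print(n,[proj(m,np.array([x,y,0])) for x,y in((.5,.2),(.5,-.2))])
```

```text
top [array([204.886 , 226.5371]), array([345.0978, 216.2681])]
scene [array([339.9431, 256.2784]), array([231.1931, 208.6801])]
```

View pics/cropT.png

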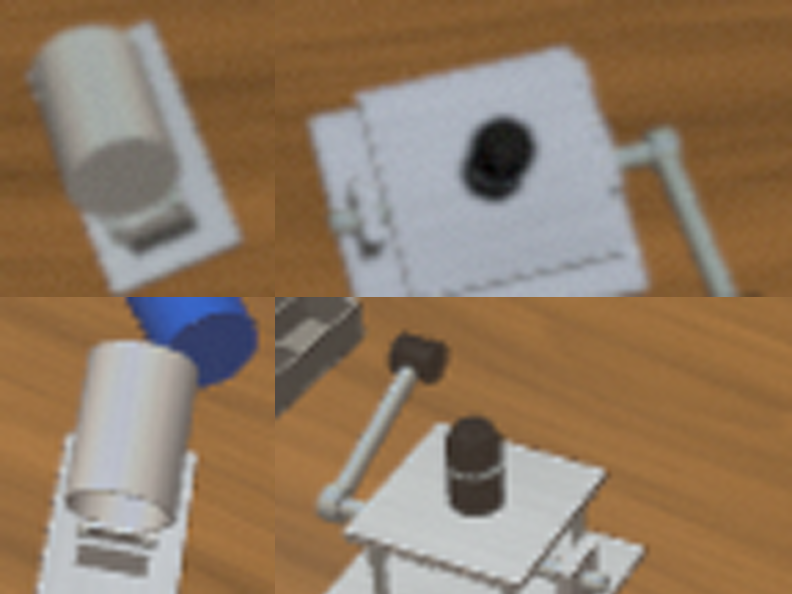

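The crops show the bare silver can, which fits the description: the closed end faces the robot (top crop 123,177) and the open rim faces away (scene crop 123,510). The fixture has a black post, and the lever is on its right (−y) side with the knob towards the robot.

Run:
```python
from h import *
T=camera_model('top');S=camera_model('scene')
k=5.5
tc=lambda x,y:(170+x/k,178+y/k); tf=lambda x,y:(296+(x-275)/k,160+y/k)
sc=lambda x,y:(318+x/k,230+(y-297)/k); sf=lambda x,y:(190+(x-275)/k,170+(y-297)/k)
# rest base corners on z=.008
P=[onz(T,*tc(*p),.008) for p in((153,22),(243,240),(113,292))]
print('rest corners',*P,'center',(P[0]+P[2])/2,'len',np.linalg.norm(P[0]-P[1]),np.linalg.norm(P[2]-P[1]))
print('rest scene',onz(S,*sc(67,435),.008),onz(S,*sc(195,455),.008))
x=P[0]-P[1];print('yaw',np.degrees(np.arctan2(x[1],x[0])))
# can: closed end centre height .075+.04*sin25
print('closed',onz(T,*tc(123,177),.075+.04*np.sin(np.radians(25))))
print('mouth',onz(S,*sc(120,511),.075-.04*np.sin(np.radians(25))))
# plate corners z=.065
Q=[onz(T,*tf(*p),.065) for p in((357,95),(575,50),(650,285))]
print('plate',*Q,'c',(Q[0]+Q[2])/2,np.linalg.norm(Q[0]-Q[1]),np.linalg.norm(Q[2]-Q[1]))
R=[onz(S,*sf(*p),.065) for p in((444,425),(606,470),(520,583),(348,533))]
print('plateS',*R,'c',sum(R)/4)
x=Q[1]-Q[2];print('yaw',np.degrees(np.arctan2(x[1],x[0])));y=R[1]-R[0];print(np.degrees(np.arctan2(y[1],y[0]))-90);x=R[3]-R[0];print(np.degrees(np.arctan2(x[1],x[0])))
print('post top',onz(T,*tf(506,147),.119),onz(S,*sf(474,430),.119))
print('knob',tri(ray(T,531/1.4,306/1.4),ray(S,*sf(419,358))))
```

```text
rest corners [0.6309 0.2144 0.008 ] [0.5105 0.172  0.008 ] [0.4883 0.2393 0.008 ] center [0.5596 0.2269 0.008 ] len 0.12765581159056824 0.0708274060822833
rest scene [0.5192 0.1766 0.008 ] [0.4948 0.2404 0.008 ]
yaw 19.393315306704707
closed [0.527  0.2165 0.0919]
mouth [0.5992 0.2421 0.0581]
plate [ 0.6028 -0.1066  0.065 ] [ 0.6183 -0.2182  0.065 ] [ 0.4947 -0.2413  0.065 ] c [ 0.5487 -0.1739  0.065 ] 0.1127535433119976 0.12575027649709125
plateS [ 0.5182 -0.225   0.065 ] [ 0.5002 -0.1222  0.065 ] [ 0.6072 -0.1045  0.065 ] [ 0.6259 -0.2087  0.065 ] c [ 0.5629 -0.1651  0.065 ]
yaw 10.542691108422135
9.913617412897764
8.610427832587847
post top [ 0.5547 -0.169   0.119 ] [ 0.567  -0.1629  0.119 ]
knob (array([ 0.473 , -0.2794,  0.0642]), np.float64(0.0008604021032536136))
```

```bash
cat >> h.py <<'E'
def go(p,jaw_deg=None):
    """increments to bring TCP to p with tool y along yaw jaw_deg (mod 180), from now"""
    s=sense();R=Ro.from_quat(s['tool_rot']).as_matrix()
    d=R.T@(np.array(p)-s['tcp_pos'])/.06
    y=R[:,1];cur=np.degrees(np.arctan2(y[1],y[0]));a=0
    if jaw_deg is not None: a=(jaw_deg-cur+90)%180-90
    print('t',s['t'],'tcp',s['tcp_pos'],'x',R[:,0],'jaw',cur,'gap',s['finger_gap'],'F',s['force'])
    print('INC',d,'turn about x', (a if R[2,0]>0 else -a)/5,'(units)','q6',s['q'][5])
E
python3 - <<'E'
from h import *
go([.5505,.2248,.20],109.5)
E
```

```text
t 0.1 tcp [0.2555 0.5697 0.2304] x [-0.0011 -0.0016 -1.    ] jaw 65.83244952881363 gap 1.0002624511250506 F [-0.3748 -0.192  -0.7282]
INC [ 0.5109 -3.2303  6.8393] turn about x -8.733510094237271 (units) q6 -0.1785104182096126
```

Emit:
{"op": "step_arm", "data": {
  "increments": [0,-0.4,0.8,-1.5,0,0,-0.8,1.7,-3,0,0,-1.25,2.6,-4.5,0,0,-1.7,3.5,-6,0,0,-2.1,4.4,-7.5,0],
  "grip_force": 40
}}

```text
t: 0.72
tcp_pos: [0.4454, 0.3449, 0.2303]
tool_rot: [-0.084, 0.703, 0.083, 0.701]
force: [1.2, 0.8, -0.0]
finger_gap: 1.0
```

Run:
```python
from h import *
go([.5505,.2248,.21],109.5)
```

```text
t 0.725 tcp [0.4454 0.3449 0.2303] x [-0.0018 -0.0019 -1.    ] jaw 103.57941950790159 gap 0.999528479848292 F [ 1.1791  0.7531 -0.0395]
INC [ 0.3381 -2.3563  1.2329] turn about x -1.184116098419682 (units) q6 -1.3463519113545563
```

Emit:
{"op": "step_arm", "data": {
  "increments": [0,-0.8,0.4,-0.6,0,0.1,-1.6,0.8,-1.2,0,0.34,-2.36,1.23,-1.2,0,0.34,-2.36,1.23,-1.2,0,0.34,-2.36,1.23,-1.2,0]
}}

```text
t: 1.35
tcp_pos: [0.5497, 0.2245, 0.2094]
tool_rot: [-0.12, 0.698, 0.12, 0.695]
force: [-1.0, 0.9, -0.1]
finger_gap: 1.002
```

Run:
```python
from h import *
go([.5505,.2248,.21],109.5)
m=camera_model('wrist');im=snapshot('wrist');cv2.imwrite('w1.png',im)
import json;json.dump({k:np.array(v).tolist() for k,v in m.items()},open('w1.json','w'))
print(-np.array(m['R']).T@np.array(m['t']))
for n,p in dict(closed=[.527,.2165,.0919],mouth=[.5992,.2421,.0581],G=[.5505,.2248,.0805],c1=[.6309,.2144,.008],c2=[.5105,.172,.008],c3=[.4883,.2393,.008]).items():
    u=proj(m,np.array(p),True);print(n,u*1.4)
cv2.imwrite('pics/w1.png',cv2.resize(im,(784,588),interpolation=cv2.INTER_CUBIC))
```

```text
t 1.35 tcp [0.5497 0.2245 0.2094] x [-0.0038 -0.0018 -1.    ] jaw 109.53795922964655 gap 1.0020176252082025 F [-1.023   0.8541 -0.0861]
INC [-0.0108 -0.0003  0.0145] turn about x 0.007591845929309215 (units) q6 -1.7110543635179405
[0.4722 0.1975 0.352 ]
closed [396.0094 249.8565]
mouth [396.1089 345.4792]
G [395.9968 284.916 ]
c1 [351.9825 342.763 ]
c2 [347.83   186.7865]
c3 [441.8319 188.7915]
```

View pics/w1.png

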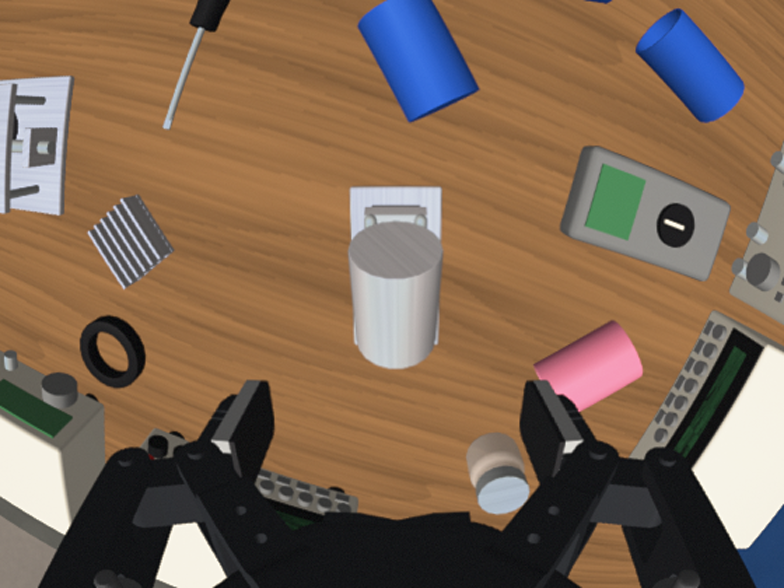

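The can matches the prediction: closed end at (396,249) in the picture against a projected (396,250), with the rest edges parallel to the picture's columns. Descending to grasp it.

Emit:
{"op": "step_arm", "data": {
  "increments": [0.6,0,0.01,0,0,1.2,0,0.01,0,0,1.8,0,0.01,0,0,2.3,0,0.01,0,0,2.54,0,0.01,0,0],
  "grip_force": 25
}}

```text
t: 2.02
tcp_pos: [0.5477, 0.2263, 0.0561]
tool_rot: [-0.122, 0.699, 0.121, 0.695]
force: [-0.2, -0.1, -0.2]
finger_gap: 0.999
```

Emit:
{"op": "step_arm", "data": {
  "increments": [0,0,0,0,0.25,0,0,0,0,0.5,0,0,0,0,0.7,0,0,0,0,0.7,0,0,0,0,0.7],
  "grip_force": 25
}}

```text
t: 2.65
tcp_pos: [0.5487, 0.2264, 0.0575]
tool_rot: [-0.122, 0.698, 0.121, 0.695]
force: [0.2, -1.9, 5.6]
finger_gap: 0.663
```

Run:
```python
from h import *
go([.5505,.2248,.057],109.5)
im=snapshot('wrist')
cv2.imwrite('pics/w2.png',cv2.resize(im,(784,588),interpolation=cv2.INTER_CUBIC))
```

```text
t 2.65 tcp [0.5487 0.2264 0.0575] x [-0.0032 -0.0017 -1.    ] jaw 109.73455043283239 gap 0.6628349830023679 F [ 0.1663 -1.944   5.5856]
INC [ 0.0081 -0.0351  0.0201] turn about x 0.04691008656647853 (units) q6 -1.7105677132233115
```

View pics/w2.png

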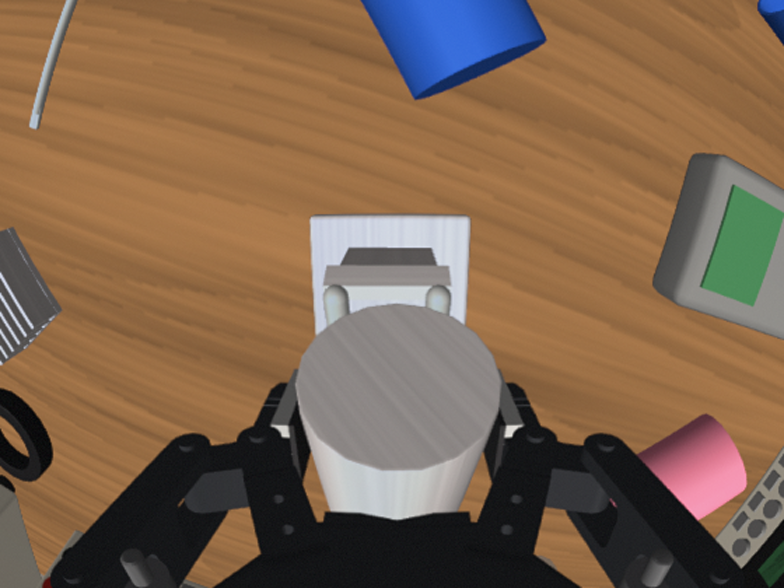

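The can is held symmetrically (gap 56 mm, closed disc centred at column 396). The tool can only yaw, so I'll pivot the can between the pads. The mouth's lower edge stays against the rest's stop while the tool follows an arc about it.

Emit:
{"op": "step_arm", "data": {
  "increments": [-0.07,0,0.09,0,0.7,-0.125,0,0.19,0,0.7,-0.17,0,0.29,0,0.7,-0.2,0,0.4,0,0.7,-0.22,0,0.5,0,0.7],
  "grip_force": 20
}}

```text
t: 3.32
tcp_pos: [0.5738, 0.2361, 0.0706]
tool_rot: [-0.122, 0.701, 0.121, 0.693]
force: [-6.5, -2.0, 4.9]
finger_gap: 0.66
```

Run:
```python
from h import *
go([.5505,.2248,.057],109.5)
print(sense()['ft_torque'])
a=snapshot('wrist');b=snapshot('scene')
c=lambda im,x,y,w,h,k: cv2.resize(im[y:y+h,x:x+w],None,fx=k,fy=k,interpolation=cv2.INTER_CUBIC)
cv2.imwrite('pics/p3.png',np.hstack([c(a,180,130,200,290,1.4*1.35)[:540],c(b,300,200,80,110,5)[:548]]) if 0 else np.hstack([cv2.resize(c(a,180,130,200,290,2),(380,550)),cv2.resize(b[195:305,300:380],(400,550),interpolation=cv2.INTER_CUBIC)]))
```

```text
t 3.325 tcp [0.5738 0.2361 0.0706] x [-0.011  -0.0033 -0.9999] jaw 109.73604836799595 gap 0.6602930161271111 F [-6.4677 -2.0143  4.8741]
INC [ 0.2315 -0.0454 -0.4266] turn about x 0.047209673599189726 (units) q6 -1.7036180654045556
[-0.5082  1.1963 -0.0256]
```

View pics/p3.png

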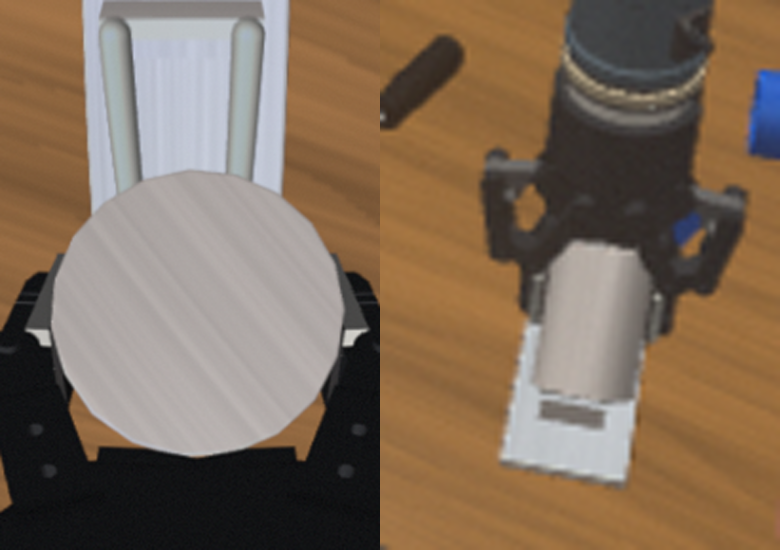

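The pivot works: the closed end now nearly faces the camera, the rim is at the stop, and the force is about 7 N. Continuing the arc.

Emit:
{"op": "step_arm", "data": {
  "increments": [-0.015,0,0.17,0,0.7,-0.01,0,0.28,0,0.7,0.01,0,0.4,0,0.7,0.035,0,0.5,0,0.7,0.07,0,0.63,0,0.7]
}}

```text
t: 4.05
tcp_pos: [0.6094, 0.2498, 0.0667]
tool_rot: [-0.121, 0.701, 0.121, 0.692]
force: [-3.3, -0.0, 4.4]
finger_gap: 0.66
```

Run:
```python
from h import *
go([.5505,.2248,.057],109.5)
print(sense()['ft_torque'])
a=snapshot('wrist');b=snapshot('scene')
c=lambda im,x,y,w,h,k: cv2.resize(im[y:y+h,x:x+w],None,fx=k,fy=k,interpolation=cv2.INTER_CUBIC)
cv2.imwrite('pics/p4.png',np.hstack([cv2.resize(c(a,180,130,200,290,2),(380,550)),cv2.resize(b[195:305,300:380],(400,550),interpolation=cv2.INTER_CUBIC)]))
```

```text
t 4.05 tcp [0.6094 0.2498 0.0667] x [-0.0116 -0.002  -0.9999] jaw 109.71966033061616 gap 0.6597106688006328 F [-3.2756 -0.0042  4.3857]
INC [ 0.1738 -0.062  -1.0621] turn about x 0.04393206612323297 (units) q6 -1.6958986576041568
[-0.0991  0.9217 -0.0452]
```

View pics/p4.png

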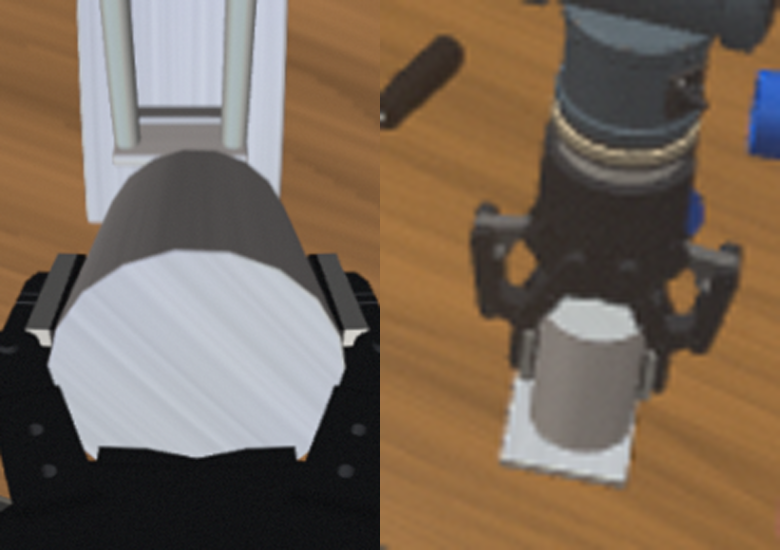

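The can is now close to upright, mouth down, with its rim just off the stop. Firming the grip and lifting.

Emit:
{"op": "step_arm", "data": {
  "increments": [0,0,0,0,0.7,-0.3,0,0,0,0.7,-0.9,0,0,0,0.7,-1.5,0,0,0,0.7,-2.1,0,0,0,0.7],
  "grip_force": 45
}}

```text
t: 4.78
tcp_pos: [0.6131, 0.2501, 0.1945]
tool_rot: [-0.121, 0.698, 0.121, 0.695]
force: [-0.3, 0.4, -0.8]
finger_gap: 0.647
```

Run:
```python
from h import *
Rz=9.7;f=np.radians(Rz)
go([.560,-.166,.19],90+Rz)
T=camera_model('top');S=camera_model('scene');W=camera_model('wrist')
import pickle
ims={n:snapshot(n) for n in('wrist','scene')}
pickle.dump((ims,{'wrist':W,'scene':S}),open('lift.pkl','wb'))
c=lambda im,x,y,w,h,k: cv2.resize(im[y:y+h,x:x+w],None,fx=k,fy=k,interpolation=cv2.INTER_CUBIC)
cv2.imwrite('pics/p5.png',np.hstack([c(ims['wrist'],200,190,160,220,2.5),c(ims['scene'],300,165,100,137.5.__int__(),4)[:548].copy()] if 0 else [cv2.resize(ims['wrist'][190:410,200:360],(400,550),interpolation=cv2.INTER_CUBIC),cv2.resize(ims['scene'][160:270,300:380],(400,550),interpolation=cv2.INTER_CUBIC)]))
```

```text
t 4.775 tcp [0.6131 0.2501 0.1945] x [-0.0042 -0.0009 -1.    ] jaw 109.71633372317216 gap 0.6472289806258471 F [-0.337   0.3957 -0.7568]
INC [ 0.0846 -6.2303 -3.1734] turn about x 2.0032667446344306 (units) q6 -1.696053608715218
```

View pics/p5.png

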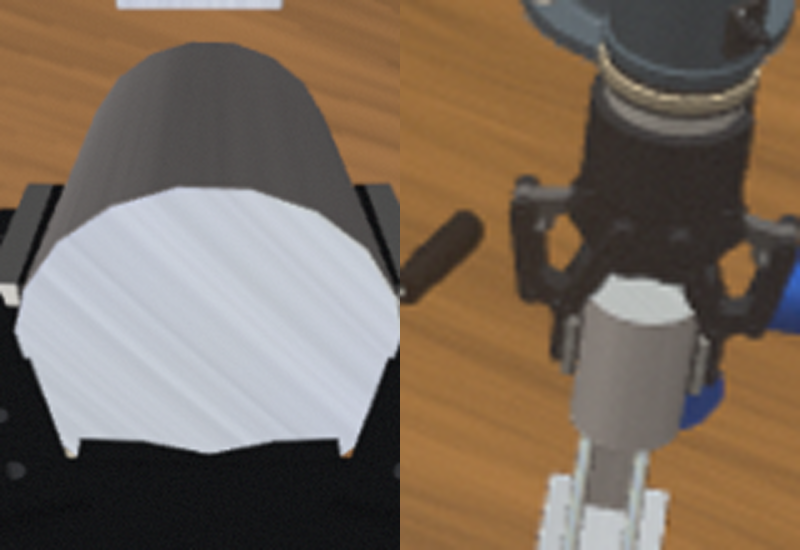

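Run:
```python
from h import *
import pickle
from scipy.optimize import least_squares
ims,M=pickle.load(open('lift.pkl','rb'));W=M['wrist']
yaw=np.radians(19.72);u=np.array([np.cos(yaw),np.sin(yaw),0]);v=np.array([-u[1],u[0],0]);z=np.array([0,0,1.])
tcp=np.array([.6131,.2501,.1945])
obs=np.array([[200+x/2.5,190+y/2.5] for x,y in((210,187),(210,42),(210,453))])
def pts(p):
    th,a,b=p; ax=np.cos(th)*-z+np.sin(th)*u   # axis closed->mouth
    n=np.cos(th)*u+np.sin(th)*z               # front direction
    C=tcp+a*u+b*z
    return [C-.028*n,C-.028*n+.08*ax,C+.028*n],C,C+.08*ax
def res(p):return np.concatenate([proj(W,x,True)-o for x,o in zip(pts(p)[0],obs)])[1::2]
r=least_squares(res,[0,0,.05],x_scale=[.1,.01,.01]);print('tilt deg(mouth fwd +)',np.degrees(r.x[0]),r.x[1:],r.cost,'closed',pts(r.x)[1],'mouth',pts(r.x)[2])
print('cam',-np.array(W['R']).T@np.array(W['t']),[proj(W,x,True) for x in pts(r.x)[0]],obs)
S=M['scene']
_,C,Mo=pts(r.x)
n=np.cos(r.x[0])*u+np.sin(r.x[0])*z
for nm,p in dict(closed=C,mouth_front=Mo+.028*n,closed_front=C+.028*n).items():
    q=proj(S,p);print(nm,400+(q[0]-300)*5,(q[1]-160)*5)
```

```text
tilt deg(mouth fwd +) 1.6695749344140776 [0.0035 0.0342] 1.0057029908481635e-25 closed [0.6164 0.2513 0.2287] mouth [0.6186 0.2521 0.1487]
cam [0.5358 0.2227 0.3372] [array([282.23, 264.8 ]), array([282.5224, 206.8   ]), array([282.4433, 371.2   ])] [[284.  264.8]
 [284.  206.8]
 [284.  371.2]]
closed 637.0295735558182 331.8855167154628
mouth_front 612.4827843932962 489.4345994227433
closed_front 631.1361602334955 368.10463304560176
```

Run:
```python
from h import *
import pickle
from scipy.optimize import least_squares
ims,M=pickle.load(open('lift.pkl','rb'));W=M['wrist'];S=M['scene']
yaw=np.radians(19.72);u=np.array([np.cos(yaw),np.sin(yaw),0]);v=np.array([-u[1],u[0],0]);z=np.array([0,0,1.])
tcp=np.array([.6131,.2501,.1945])
t=np.linspace(0,2*np.pi,181)
def ob(p):
    th,a,b=p; ax=np.cos(th)*-z+np.sin(th)*u; n=np.cos(th)*u+np.sin(th)*z; C=tcp+a*u+b*z
    top=np.array([proj(W,C+.028*(np.cos(k)*n+np.sin(k)*v),True) for k in t])
    K=proj(W,C-.028*n,True);Mo=proj(W,C-.028*n+.08*ax,True)
    st=np.array([proj(S,C+.028*(np.cos(k)*n+np.sin(k)*v)) for k in t]); sm=np.array([proj(S,C+.08*ax+.028*(np.cos(k)*n+np.sin(k)*v)) for k in t])
    return np.array([K[1],Mo[1],np.ptp(top[:,0]),st[:,1].max(),sm[:,1].max()]),C,C+.08*ax
O=np.array([190+187/2.5,190+42/2.5,385/2.5,160+324/5,160+449/5])
for w in ([1,1,1,1,1],[1,1,1,0,0],[0,0,0.3,1,1]):
    r=least_squares(lambda p:(ob(p)[0]-O)*w,[0,0,.045],x_scale=[.1,.01,.01])
    print(np.degrees(r.x[0]),r.x[1:],ob(r.x)[0]-O,ob(r.x)[1:])
```

```text
4.068795131101912 [-0.0051  0.0517] [-0.0215 -0.0625  0.717   0.907   1.4837] (array([0.6083, 0.2484, 0.2462]), array([0.6136, 0.2503, 0.1664]))
4.018258517953438 [-0.0049  0.0512] [-0.     -0.      0.      1.1434  1.6901] (array([0.6085, 0.2485, 0.2457]), array([0.6138, 0.2503, 0.1659]))
3.3038631584045492 [-0.0188  0.0433] [-48.4844 -29.1471   0.      -0.       0.    ] (array([0.5954, 0.2437, 0.2378]), array([0.5997, 0.2453, 0.1579]))
```

Run:
```python
from h import *
go([.54,-.03,.20],99.7)
```

```text
t 4.875 tcp [0.6163 0.251  0.1985] x [ 0.0059  0.0014 -1.    ] jaw 109.72754753366755 gap 0.6567320343602281 F [ 0.8643 -0.4749 -0.6216]
INC [-0.0398 -3.9791 -2.7779] turn about x 2.005509506733509 (units) q6 -1.696066084152992
```

Emit:
{"op": "step_arm", "data": {
  "increments": [0,-0.6,-0.4,0.3,0.7,0,-1.4,-1.0,0.7,0.7,0,-2.3,-1.6,1.2,0.7,0,-3.2,-2.2,1.6,0.7,0,-3.8,-2.7,2,0.7]
}}

```text
t: 5.5
tcp_pos: [0.5402, -0.0207, 0.1973]
tool_rot: [-0.059, 0.702, 0.059, 0.707]
force: [1.3, 0.5, -1.0]
finger_gap: 0.653
```

Emit:
{"op": "step_arm", "data": {
  "increments": [0,-0.15,-0.1,0,0.7,0,-0.15,-0.1,0,0.7,0,-0.15,-0.1,0,0.7,0,-0.15,-0.1,0,0.7,0,-0.15,-0.1,0,0.7]
}}

```text
t: 6.12
tcp_pos: [0.5361, -0.0295, 0.1972]
tool_rot: [-0.06, 0.702, 0.06, 0.707]
force: [0.4, 0.7, -1.8]
finger_gap: 0.646
```

Run:
```python
from h import *
go([.56,-.166,.20],99.7)
m=camera_model('wrist');im=snapshot('wrist');cv2.imwrite('w6.png',im)
import pickle;pickle.dump(m,open('w6.pkl','wb'))
for p in([.56,-.166,.119],[.56,-.166,.065],[.4745,-.277,.068]):print(proj(m,np.array(p),True)*1.4)
cv2.imwrite('pics/w6.png',cv2.resize(im,(784,588),interpolation=cv2.INTER_CUBIC))
```

```text
t 6.125 tcp [ 0.5361 -0.0295  0.1972] x [ 0.0067  0.0009 -1.    ] jaw 99.71033878856615 gap 0.6462569594897059 F [ 0.4369  0.6801 -1.7554]
INC [-0.0465 -2.3096  0.0096] turn about x 0.002067757713228957 (units) q6 -2.006768304404745
[154.0584 310.0151]
[191.1845 281.8422]
[ 65.4467 145.9501]
```

View pics/w6.png

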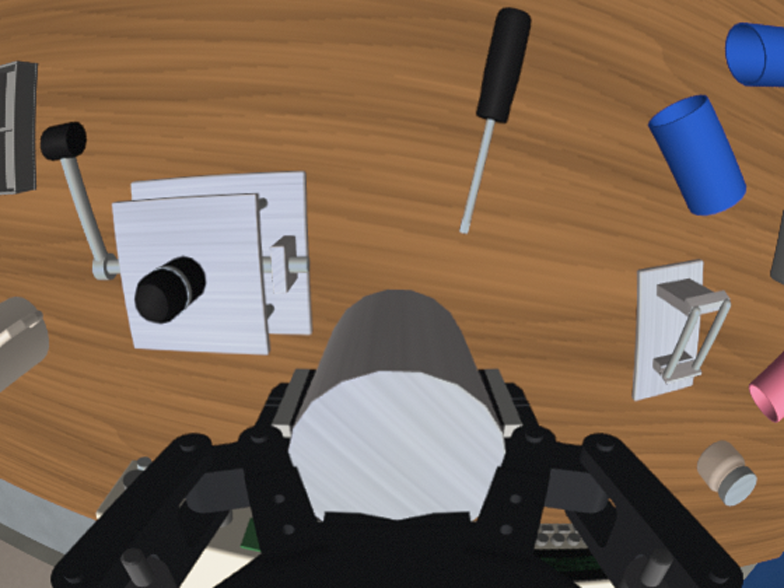

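The view shows the plate corners at (113,203), (258,194), (268,354) and (135,348), the post from (156,302) at the top to about (190,275) at the base, and the knob at (63,141).

Run:
```python
from h import *
import pickle
m=pickle.load(open('w6.pkl','rb'))
Q=[onz(m,x/1.4,y/1.4,.065,True) for x,y in((113,203),(258,194),(268,354),(135,348))]
for q in Q:print(q)
print('c',sum(Q)/4,'sides',[np.linalg.norm(Q[i]-Q[i-1]) for i in range(4)])
for i,j,o in((1,0,-90),(2,3,-90),(0,3,180),(1,2,180)):
    d=Q[i]-Q[j];print(np.degrees(np.arctan2(d[1],d[0])))
print('post top',onz(m,156/1.4,303/1.4,.117,True))
im=cv2.imread('w6.png');mask=(im.max(2)<60).astype('uint8');mask[:,:90]=0;mask[:, 150:]=0;mask[240:]=0
n,l,s,c=cv2.connectedComponentsWithStats(mask);i=1+s[1:,4].argmax();print('post blob',s[i],c[i]*1.4)
kn=(im.max(2)<60).astype('uint8');kn[:,65:]=0;kn[120:]=0;kn[:80]=0;kn[:,:26]=0
n,l,s,c=cv2.connectedComponentsWithStats(kn);i=1+s[1:,4].argmax();print('knob blob',s[i],c[i]*1.4,onz(m,*c[i],.068,True))
```

```text
[ 0.5127 -0.2317  0.065 ]
[ 0.4953 -0.1232  0.065 ]
[ 0.6032 -0.1076  0.065 ]
[ 0.6208 -0.215   0.065 ]
c [ 0.558  -0.1694  0.065 ] sides [np.float64(0.10935812039898708), np.float64(0.10987258004248791), np.float64(0.10902251212800748), np.float64(0.10878830054689242)]
99.12343038591223
99.3066413143113
-171.23731552052465
-171.8085901484509
post top [ 0.5563 -0.1657  0.117 ]
post blob [  97  192   37   39 1077] [160.4423 295.4767]
knob blob [ 29  87  33  28 717] [ 62.9238 140.7107] [ 0.4708 -0.2799  0.068 ]
```

Run:
```python
from h import *
go([.5595,-.1688,.195],98.9)
```

```text
t 6.175 tcp [ 0.536  -0.0297  0.1972] x [ 0.0067  0.0009 -1.    ] jaw 99.69334526589824 gap 0.6489198500030919 F [-0.6534  0.8095 -0.8681]
INC [ 0.0369 -2.3509 -0.0052] turn about x 0.1586690531796478 (units) q6 -2.006820221372783
```

Emit:
{"op": "step_arm", "data": {
  "increments": [0,-0.5,0,0.1,0.7,0,-1.1,0,0.15,0.7,0,-1.7,0,0.16,0.7,0,-2.2,0,0.16,0.7,0,-2.35,0,0.16,0.7]
}}

```text
t: 6.8
tcp_pos: [0.5603, -0.1701, 0.1971]
tool_rot: [-0.054, 0.702, 0.054, 0.708]
force: [-0.1, 0.7, -1.1]
finger_gap: 0.647
```

Run:
```python
from h import *
go([.5595,-.1688,.12],98.9)
m=camera_model('wrist');im=snapshot('wrist')
o=np.array([.558,-.169,0]);y=np.radians(8.8);R=np.array([[np.cos(y),-np.sin(y),0],[np.sin(y),np.cos(y),0],[0,0,1]])
k=im.copy()
cv2.imwrite('pics/w7.png',cv2.resize(im[60:420],(784,504),interpolation=cv2.INTER_CUBIC))
for a,b in((-55,-55),(-55,55),(55,-55),(55,55)):
    q=proj(m,o+R@np.array([a,b,65])/1000,True)*1.4;print(a,b,q-[0,84])
```

```text
t 6.8 tcp [ 0.5603 -0.1701  0.1971] x [ 0.0074  0.0006 -1.    ] jaw 98.80091140844466 gap 0.6472730048059534 F [-0.1128  0.6643 -1.0566]
INC [ 1.2856  0.0241 -0.0194] turn about x -0.01981771831106869 (units) q6 -2.2141558964692196
-55 -55 [307.9021 106.2281]
-55 55 [489.1727 106.3217]
55 -55 [317.1997 270.7937]
55 55 [479.5385 270.7434]
```

View pics/w7.png

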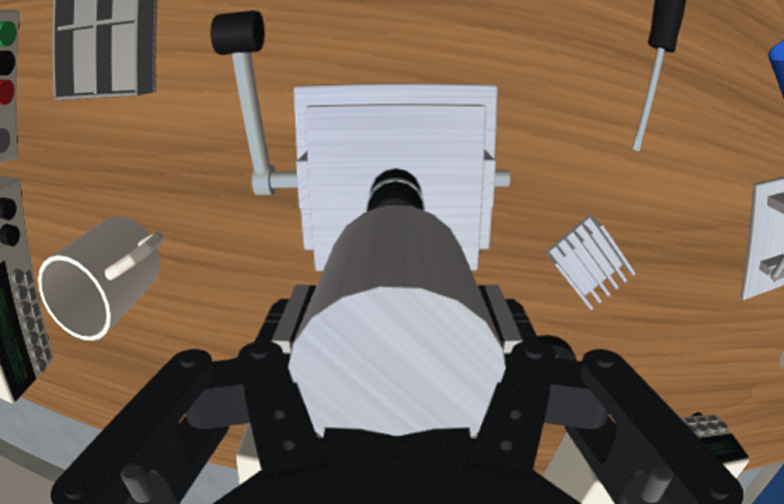

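The can is aligned over the post: both are at about column 396, and the plate corners are within 5 px of prediction. Lowering.

Emit:
{"op": "step_arm", "data": {
  "increments": [0.25,0.02,-0.02,0,0.7,0.5,0.02,-0.02,0,0.7,0.75,0.02,-0.02,0,0.7,1.0,0.02,-0.02,0,0.7,1.12,0.02,-0.02,0,0.7]
}}

```text
t: 7.48
tcp_pos: [0.5588, -0.1687, 0.1283]
tool_rot: [-0.054, 0.703, 0.055, 0.707]
force: [-0.8, 0.2, -0.6]
finger_gap: 0.653
```

Run:
```python
from h import *
go([.5595,-.1688,.094],98.9)
```

```text
t 7.475 tcp [ 0.5588 -0.1687  0.1283] x [ 0.0053  0.0013 -1.    ] jaw 98.83337853235957 gap 0.6531899419985214 F [-0.8087  0.1786 -0.5595]
INC [ 0.5724 -0.0044  0.0084] turn about x -0.013324293528086173 (units) q6 -2.214216313514576
```

No side force, so the post is inside the can. Now lower to the plate and press lightly at low grip so the rim levels itself.

Emit:
{"op": "step_arm", "data": {
  "increments": [0.15,0,0.01,0,0.7,0.3,0,0.01,0,0.7,0.43,0,0.01,0,0.7,0.5,0,0.01,0,0.7,0.54,0,0.01,0,0.7],
  "grip_force": 25
}}

```text
t: 8.1
tcp_pos: [0.5596, -0.1686, 0.0957]
tool_rot: [-0.054, 0.703, 0.055, 0.707]
force: [0.7, 0.5, -2.1]
finger_gap: 0.652
```

Emit:
{"op": "step_arm", "data": {
  "increments": [0.02,0,0,0,0.7,0.04,0,0,0,0.7,0.06,0,0,0,0.7,0.08,0,0,0,0.7,0.1,0,0,0,0.7],
  "grip_force": 20
}}

```text
t: 8.72
tcp_pos: [0.5605, -0.1686, 0.0923]
tool_rot: [-0.054, 0.702, 0.054, 0.708]
force: [-1.4, 2.9, 18.5]
finger_gap: 0.655
```

Emit:
{"op": "step_arm", "data": {
  "increments": [-0.02,0,0,0,0.65,-0.02,0,0,0,0.5,-0.02,0,0,0,0.3,-0.02,0,0,0,0.1,-0.02,0,0,0,0]
}}

```text
t: 9.35
tcp_pos: [0.5605, -0.1686, 0.0933]
tool_rot: [-0.054, 0.702, 0.054, 0.708]
force: [0.6, -0.6, 0.1]
finger_gap: 0.999
```

Emit:
{"op": "step_arm", "data": {
  "increments": [-0.02,0,0,0,0,-0.3,0,0,0,0,-0.8,0,0,0,0,-1.4,0,0,0,0,-2.0,0,0,0,0]
}}

```text
t: 9.98
tcp_pos: [0.5597, -0.1687, 0.2156]
tool_rot: [-0.054, 0.702, 0.054, 0.708]
force: [1.1, 0.4, 0.9]
finger_gap: 0.996
```

Run:
```python
from h import *
go([.4708,-.2799,.2],98.8)
m=camera_model('wrist');im=snapshot('wrist');t=snapshot('scene')
cv2.imwrite('w8.png',im)
import pickle;pickle.dump(m,open('w8.pkl','wb'))
o=np.array([.558,-.169,0])
c=lambda z:proj(m,o+[0,0,z],True)
print('pred closed center',c(.145)*1.4,'knob',proj(m,np.array([.4708,-.2799,.068]),True)*1.4)
a=cv2.resize(im[:,50:400],(500,600));b=cv2.resize(t[150:260,175:230],(300,600),interpolation=cv2.INTER_CUBIC)
cv2.imwrite('pics/w8.png',np.hstack([a,b]))
```

```text
t 9.975 tcp [ 0.5597 -0.1687  0.2156] x [ 0.0082  0.0004 -1.    ] jaw 98.81166264271666 gap 0.9964181425725643 F [1.1407 0.4321 0.9038]
INC [ 0.2471 -1.604  -1.7495] turn about x 0.002332528543331591 (units) q6 -2.212801617151607
pred closed center [396.1065 312.572 ] knob [246.4909 117.9665]
```

View pics/w8.png

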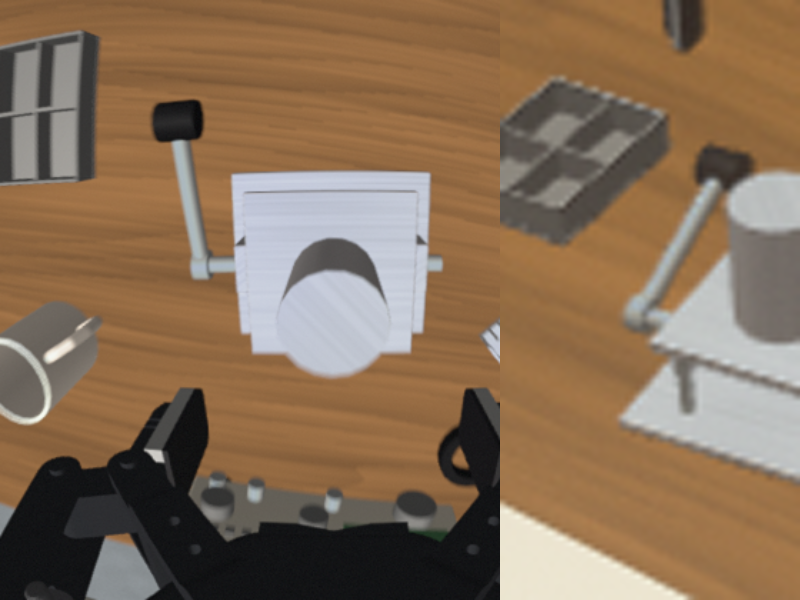

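The can stands upright over the post with its rim on the plate, disc at (396,316) against a predicted (396,313). Next is the knob.

Run:
```python
from h import *
import pickle
m=pickle.load(open('w8.pkl','rb'));im=cv2.imread('w8.png')
k=(im.max(2)<70).astype('uint8');k[:,:145]=0;k[:,200:]=0;k[110:]=0
n,l,s,c=cv2.connectedComponentsWithStats(k);i=1+s[1:,4].argmax();print(s[i],c[i])
x,y,w,h=s[i][:4];K=onz(m,x+w/2-.5,y+h/2-.5,.068,True);print('knob',K)
go([K[0],K[1],.2],98.8)
```

```text
[157  70  35  29 901] [174.212   84.1443]
knob [ 0.4707 -0.2819  0.068 ]
t 10.075 tcp [ 0.5624 -0.1701  0.219 ] x [ 0.0169 -0.0041 -0.9998] jaw 98.81948798494041 gap 1.0014583511121369 F [ 0.1094 -0.2495  0.1997]
INC [ 0.2981 -1.606  -1.8016] turn about x 0.0038975969880823413 (units) q6 -2.2128399951774274
```

Emit:
{"op": "step_arm", "data": {
  "increments": [0.05,-0.4,-0.45,0,0.2,0.1,-0.8,-0.9,0,0.4,0.15,-1.2,-1.35,0,0.45,0.2,-1.6,-1.8,0,0.45,0.2,-1.6,-1.8,0,0.45]
}}

```text
t: 10.7
tcp_pos: [0.4691, -0.2829, 0.2057]
tool_rot: [-0.055, 0.7, 0.051, 0.711]
force: [0.1, -0.2, 0.2]
finger_gap: 0.553
```

Run:
```python
from h import *
K=[.4708,-.281]
go([*K,.049],98.8)
m=camera_model('wrist');im=snapshot('wrist')
k=(im.max(2)<70).astype('uint8');n,l,s,c=cv2.connectedComponentsWithStats(k)
p=proj(m,np.array([*K,.068]),True);print('pred',p)
for i in range(1,n):
    if 300<s[i][4]<6000 and np.hypot(*(c[i]-p))<60:
        x,y,w,h=s[i][:4];print(s[i],onz(m,x+w/2-.5,y+h/2-.5,.068,True))
cv2.imwrite('w9.png',im);cv2.imwrite('pics/w9.png',im)
```

```text
t 10.7 tcp [ 0.4691 -0.2829  0.2057] x [ 0.0161 -0.0038 -0.9999] jaw 98.60819950124643 gap 0.55314608815202 F [ 0.1171 -0.1715  0.2414]
INC [ 2.6124  0.043  -0.0073] turn about x -0.03836009975071306 (units) q6 -2.4774392606787474
pred [285.7068 198.9793]
[271 186  31  28 832] [ 0.4712 -0.2807  0.068 ]
```

View pics/w9.png

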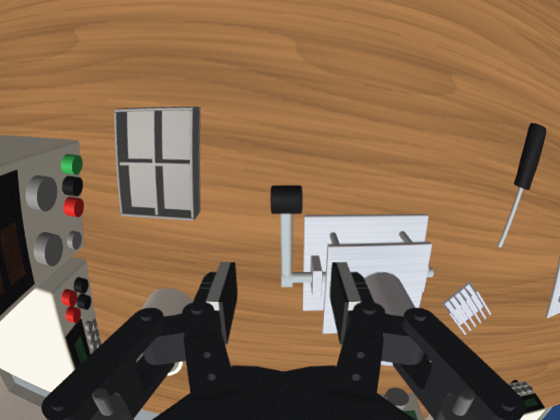

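The knob is confirmed at (.471,−.281), picture (286,199), between the fingers' columns and clear of the tray. Descending.

Emit:
{"op": "step_arm", "data": {
  "increments": [0.6,0.04,0,0,0.47,1.2,0.04,0,0,0.47,1.8,0.04,0,0,0.47,2.3,0.04,0,0,0.47,2.6,0.04,0,0,0.47]
}}

```text
t: 11.38
tcp_pos: [0.4726, -0.2785, 0.0485]
tool_rot: [-0.055, 0.7, 0.053, 0.71]
force: [0.2, -0.1, -0.1]
finger_gap: 0.532
```

Run:
```python
from h import *
go([.471,-.2807,.049],98.8)
```

```text
t 11.375 tcp [ 0.4726 -0.2785  0.0485] x [ 0.0156 -0.0018 -0.9999] jaw 98.75675318285171 gap 0.5321947982342994 F [ 0.1635 -0.0827 -0.1097]
INC [-0.0093 -0.0328 -0.0316] turn about x -0.008649363429657341 (units) q6 -2.4768383949621806
```

Emit:
{"op": "step_arm", "data": {
  "increments": [0,-0.03,-0.03,0,0.5,0,-0.03,-0.03,0,0.65,0,-0.03,-0.03,0,0.8,0,-0.03,-0.03,0,0.85,0,-0.03,-0.03,0,0.85],
  "grip_force": 60
}}

```text
t: 12.0
tcp_pos: [0.4718, -0.2811, 0.0492]
tool_rot: [-0.056, 0.699, 0.052, 0.711]
force: [1.5, -0.7, 1.4]
finger_gap: 0.319
```

Run:
```python
from h import *
go([.471,-.2807,.049],98.8)
a=np.radians(20);
for d in range(0,71,7):
    b=np.radians(20+d);print(d,round((110*np.cos(a)-110*np.cos(b))/60,3),round((110*np.sin(b)-110*np.sin(a))/60,3))
```

```text
t 12.0 tcp [ 0.4718 -0.2811  0.0492] x [ 0.0174 -0.0033 -0.9998] jaw 98.76435777060364 gap 0.3185253765839761 F [ 1.5438 -0.6514  1.3714]
INC [ 0.0026  0.0079 -0.0131] turn about x -0.007128445879271794 (units) q6 -2.4819094222061415
0 0.0 0.0
7 0.089 0.205
14 0.203 0.398
21 0.339 0.576
28 0.496 0.735
35 0.671 0.875
42 0.862 0.992
49 1.066 1.085
56 1.279 1.152
63 1.499 1.193
70 1.723 1.206
```

The knob is gripped (gap 27 mm). Swinging the lever along its arc.

Emit:
{"op": "step_arm", "data": {
  "increments": [-0.2,0,0.09,0,0.85,-0.395,0,0.21,0,0.85,-0.57,0,0.35,0,0.85,-0.73,0,0.51,0,0.85,-0.86,0,0.69,0,0.85]
}}

```text
t: 12.62
tcp_pos: [0.5113, -0.2746, 0.1019]
tool_rot: [-0.056, 0.7, 0.053, 0.71]
force: [-1.1, -5.3, -9.7]
finger_gap: 0.311
```

Run:
```python
from h import *
s=sense();p=s['tcp_pos']+[0,0,.019]
h=np.array([.471,-.2807,.068])+[.103*np.cos(np.radians(8.8)),.103*np.sin(np.radians(8.8)),-.038];print('hinge',h)
d=p-h;f=d[0]*np.cos(np.radians(8.8))+d[1]*np.sin(np.radians(8.8));print('rad',np.hypot(f,d[2]),'angle',np.degrees(np.arctan2(d[2],-f)))
go([h[0],h[1],.121],98.8)
```

```text
hinge [ 0.5728 -0.2649  0.03  ]
rad 0.11020473966194504 angle 55.60961688399567
t 12.625 tcp [ 0.5113 -0.2746  0.1019] x [ 0.0148 -0.0034 -0.9999] jaw 98.80726389654109 gap 0.31113320016902574 F [-1.1272 -5.3358 -9.7175]
INC [-0.3029  0.0004  1.0418] turn about x 0.0014527793082180552 (units) q6 -2.419733485750896
```

Emit:
{"op": "step_arm", "data": {
  "increments": [-0.1,0,0.18,0,0.85,-0.19,0,0.38,0,0.85,-0.26,0,0.6,0,0.85,-0.295,0,0.82,0,0.85,-0.305,0,1.04,0,0.85]
}}

```text
t: 13.25
tcp_pos: [0.5707, -0.2652, 0.1223]
tool_rot: [-0.056, 0.702, 0.053, 0.708]
force: [-6.3, -6.3, -0.7]
finger_gap: 0.313
```

Run:
```python
from h import *
s=sense();p=s['tcp_pos']+[0,0,.019];h=np.array([.5728,-.2649,.03])
d=p-h;f=d[0]*np.cos(np.radians(8.8))+d[1]*np.sin(np.radians(8.8));print('rad',np.hypot(f,d[2]),'angle',np.degrees(np.arctan2(d[2],-f)))
go([h[0],h[1],.121],98.8)
im=snapshot('wrist');b=snapshot('scene');m=camera_model('wrist')
print('pred hinge',proj(m,h,True), 'can',[proj(m,np.array([.558,-.169,z]),True) for z in(.1555,.0755)])
cv2.imwrite('pics/w10.png',np.hstack([cv2.resize(im,(560,420)),cv2.resize(b[150:260,170:233],(240,420),interpolation=cv2.INTER_CUBIC)]))
```

```text
rad 0.11133516849770517 angle 88.91272308627424
t 13.25 tcp [ 0.5707 -0.2652  0.1223] x [ 0.0094 -0.0037 -0.9999] jaw 98.85109577994814 gap 0.31316491559664633 F [-6.2666 -6.3487 -0.6729]
INC [ 0.0222 -0.001   0.035 ] turn about x 0.010219155989628349 (units) q6 -2.3403887699709234
pred hinge [283.5165 215.8823] can [array([485.6659, 306.0476]), array([426.3633, 239.129 ])]
```

The viewer's picture limit is reached, so the remaining checks are numeric. I'll trim the last degree and hold.

Emit:
{"op": "step_arm", "data": {
  "increments": [0.01,0,0.03,0,0.85,0.01,0,0.04,0,0.85,0.01,0,0.04,0,0.85,0.01,0,0.04,0,0.85,0.01,0,0.04,0,0.85]
}}

```text
t: 13.98
tcp_pos: [0.5723, -0.2648, 0.1224]
tool_rot: [-0.057, 0.703, 0.053, 0.707]
force: [-4.1, -6.3, -4.1]
finger_gap: 0.313
```

Run:
```python
from h import *
def ang():
    s=sense();p=s['tcp_pos']-.019*Ro.from_quat(s['tool_rot']).as_matrix()[:,0];h=np.array([.5728,-.2649,.03])
    d=p-h;f=d[0]*np.cos(np.radians(8.8))+d[1]*np.sin(np.radians(8.8));print('rad',np.hypot(f,d[2]),'angle',np.degrees(np.arctan2(d[2],-f)),s['tcp_pos'],s['qd'],s['finger_gap'],s['force'])
ang();a=snapshot('scene');t=snapshot('top');ang()
T=camera_model('top');S=camera_model('scene')
b0=cv2.imread('scene0.png');t0=cv2.imread('top0.png')
# changed regions between first and last pictures
for n,x,y,m in(('scene',a,b0,S),('top',t,t0,T)):
    d=(cv2.absdiff(x,y).max(2)>45).astype('uint8');d=cv2.morphologyEx(d,cv2.MORPH_OPEN,np.ones((3,3)))
    k,l,s,c=cv2.connectedComponentsWithStats(d)
    print(n,[(s[i].tolist()) for i in range(1,k) if s[i][4]>15])
    for z in(.1555,.0755): print('  can pred',z,proj(m,np.array([.558,-.169,z])))
# can closed disc: bright blob around prediction in scene
p=proj(S,np.array([.558,-.169,.1555])).astype(int);g=cv2.cvtColor(a,cv2.COLOR_BGR2GRAY)
print(p);print(g[p[1]-12:p[1]+32:2,p[0]-16:p[0]+18:2])
```

```text
rad 0.11140657683055019 angle 89.71535998896472 [ 0.5723 -0.2648  0.1224] [ 0.0007 -0.0005  0.0004  0.0058 -0.0058 -0.0011] 0.3126392984176685 [-4.096  -6.2925 -4.1405]
rad 0.11142250712454231 angle 89.70649353038395 [ 0.5723 -0.2649  0.1224] [ 0.0013 -0.001   0.0004  0.0002 -0.0005  0.0014] 0.3165426969957721 [-4.4527 -5.9902 -2.7423]
scene [[230, 0, 51, 85, 1545], [290, 0, 7, 7, 36], [397, 0, 163, 140, 10001], [302, 6, 92, 75, 2426], [171, 65, 37, 24, 317], [327, 83, 15, 31, 310], [176, 95, 48, 82, 1601], [178, 99, 20, 18, 227], [374, 102, 46, 43, 1539], [495, 137, 61, 65, 1844], [192, 174, 6, 6, 27], [210, 177, 25, 13, 240], [203, 179, 4, 6, 22], [217, 192, 13, 16, 128], [200, 197, 7, 8, 31], [232, 197, 3, 10, 30], [222, 203, 9, 6, 46], [332, 238, 22, 17, 151], [336, 248, 11, 14, 123], [348, 262, 3, 6, 18]]
  can pred 0.1555 [225.797 182.281]
  can pred 0.0755 [227.0311 203.1933]
top [[163, 91, 301, 329, 35930], [275, 111, 37, 10, 269], [179, 183, 8, 5, 29], [332, 183, 10, 10, 77], [192, 185, 4, 6, 22], [175, 190, 28, 28, 364], [411, 206, 11, 17, 142], [427, 211, 5, 8, 29], [429, 
[... 1157 characters left out ...]
118 146 122 119 112 108 107 108 106 105  98 125 124 122 116]
 [117 121 137 193 122 117 112 110 108 109 107 105  98 165 187 186 138]
 [122 131 193 192 121 119 114 112 111 109 107 105  99 149 189 190 188]
 [131 196 195 197 134 119 114 111 108 110 107 107  98 151 190 190 192]
 [198 195 197 197 152 119 113 110 110 109 108 106 100 151 191 190 192]
 [194 196 195 196 152 121 115 112 110 110 107 105 100 135 193 195 194]
 [196 196 195 194 185 121 114 111 111 110 108 105 102 176 195 193 193]
 [197 197 198 197 196 155 117 113 113 111 109 112 159 197 196 194 199]
 [195 196 199 200 198 197 197 170 155 154 195 197 199 195 197 195 127]
 [120 198 193 197 198 200 200 199 198 197 197 199 198 196 197 187 144]]
```

Run:
```python
from h import *
t=snapshot('top');t0=cv2.imread('top0.png')
for n,(x,y,w,h) in dict(tray=(402,195,48,52),mug=(392,128,42,42),heat=(255,168,32,30),screwdriver=(262,215,16,66),tape=(256,132,30,28)).items():
    g=lambda im:cv2.cvtColor(im,cv2.COLOR_BGR2GRAY)
    p=g(t0)[y:y+h,x:x+w];q=g(t)[y-6:y+h+6,x-6:x+w+6]
    r=cv2.matchTemplate(q,p,cv2.TM_CCOEFF_NORMED);_,v,_,l=cv2.minMaxLoc(r);print(n,v,l[0]-6,l[1]-6)
s=sense();print(s['tcp_pos'],s['t'],s['finger_gap'])
```

```text
tray 0.1408918797969818 2 -6
mug -0.01063179224729538 5 6
heat 0.2859239876270294 5 6
screwdriver 0.10218150913715363 6 1
tape -0.004383827093988657 -1 6
[ 0.5724 -0.2648  0.1224] 14.125 0.312823035913582
```

The arm hides most of the top view. I'll repeat that check in the scene view, which sees the bystanders.

Run:
```python
from h import *
t=snapshot('scene');t0=cv2.imread('scene0.png')
g=lambda im:cv2.cvtColor(im,cv2.COLOR_BGR2GRAY)
for n,(x,y,w,h) in dict(tray=(163,172,18,22),mug=(130,185,40,38),heat=(252,236,26,26),screwdriver=(284,200,36,34),tape=(224,260,28,24),jar=(355,308,27,32),meter=(385,250,62,40)).items():
    p=g(t0)[y:y+h,x:x+w];q=g(t)[y-6:y+h+6,x-6:x+w+6]
    r=cv2.matchTemplate(q,p,cv2.TM_CCOEFF_NORMED);_,v,_,l=cv2.minMaxLoc(r);print(n,round(v,3),l[0]-6,l[1]-6)
s=sense();print(s['tcp_pos'],s['t'],s['finger_gap'],s['force'])
sign_off()
```

```text
tray 0.998 0 0
mug 0.999 0 0
heat 0.998 0 0
screwdriver 0.998 0 0
tape 1.0 0 0
jar 0.999 0 0
meter 0.999 0 0
[ 0.5723 -0.2649  0.1224] 14.175 0.31939695083085445 [-4.5775 -5.1908 -3.54  ]
the job is handed in; nothing more can be done
```

The can is over the sensor post, mouth down, and the gripper is holding the cam lever straight up. I handed the job in at 14.2 s. I pivoted the can upright between the pads against the rest's stop, pressed it lightly onto the plate so the rim levelled (about 18 N), then let go and swung the lever.

- **Can:** after release, the picture showed it upright on the plate and centred on the post to within about 3 px. At the end its top sat about 2.7 px higher in the scene view, which fits the 10.5 mm lift.
- **Lever:** it measured 89.7° above level by the arm's pose, against a hinge position estimated from the images, so it is good to about 1°. The gripper was still closed on the knob with a gap of about 27 mm, and the arm was still.
- **Bystanders:** matching the scene view against the first picture showed no movement of the tray, mug, heat sink, screwdriver, tape roll, jar or meter.

**Checks that failed:** the viewer refused the final picture because the 12-picture limit was reached, so the last checks are numeric only. A bystander check in the top view failed because the arm blocked it; the scene view replaced it.

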